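# Set the extraction damper to the third click

## Robot

A 7-joint arm with a two-finger parallel gripper is mounted at the origin on the work surface. World frame = base frame: x ahead of the robot, y to its left, z up, the work surface at z = 0. Lengths are in m, angles in rad, forces in N, time in s.
With the tool pointing down it reaches from about 0.4 to 0.85 m from the base axis. Payload 10.4 kg.
Tool frame: the origin (TCP) lies midway between the tips of the shut fingers; the grasp point (between the pads) lies 19 mm behind it; z points along the fingers, y is the line along which they close (so a half turn about z gives the same grasp; the last joint's range is limited). The gripper opens to 87 mm and grips with 3 to 60 N. Pads are 19 mm wide; open, the fingers measure 117 mm over their backs; the gripper's body (75 mm by 190 mm) begins 51 mm behind the grasp point.
Start: joints at [1.11, 0.332, -0.065, 1.46, 0.022, 1.35, -0.088], TCP at [0.265, -0.566, 0.223] pointing down, gripper open.
Joint ranges: [-2.6, 2.6], [-0.5, 2.12], [-1.47, 1.34], [0.16, 2.42], [-1.27, 4.41], [0.06, 2.06], [-2.6, 2.6]. Speed limits (rad/s): [2.22, 2.22, 2.79, 2.79, 3.14, 3.14, 3.14].

## Interface

Orientations are given as a 3x3 rotation matrix whose columns are the frame's x, y, z axes.
In Python, from rig import manip gives the robot as it stands.
- The arm moves only by the tool step_arm, never from a script. Its argument "commands" is a list of rows, each an object with "rotation": the turn, a rotation vector about the tool's x, y, z normalised to -1 to 1, where 1 is pi rad, a list of three; "dp": the shift along the tool's x, y, z normalised to -1 to 1, where 1 is 250 mm, a list of three; "jaw": the closure, from 0 (fully open) to 1 (shut). A call has exactly 8 rows; each row shifts and turns the commanded pose from where the row before left it, along the tool's axes as they then stand; what a row does not reach is not made up. A row lasts 1/8 s, in which the tool goes at most 62.5 mm and 10.7 degrees, less where a joint would pass 70% of its speed; a pose out of reach is approached as far as the arm can. A call with a number of a shift or a turn outside -1 to 1 is refused whole. A call with a gripper value outside its range is refused whole. The fingers move at their own pace and stop on an object; the grip force is fixed at half the most. Time passes only in rows, so rows that do not move let the fingers close, or fill a call up. It gives the time, the measured TCP pose, the force, the opening and the grip force at its end, in the units of the state.
- manip.get_obs(): the state, without advancing time (a new reading comes with each control period).
- manip.get_image(name): name is "side" or "top" or "wrist"; returns a dict with "img" (400x640x3 uint8, red, green, blue), "fx", "fy", "cx", "cy" (pixels), "k1" (the pictures are not rectified: a ray, as slopes to the right and down, at radius r is drawn at 1 + k1 r^2 times it, then the intrinsics apply), "R" (3x3) and "t" (3): a world point X has camera coordinates R X + t; the wrist camera has in their place "tool_from_camera" (4x4, takes a point from camera to tool coordinates, whose origin is the TCP and whose axes are the flange's). Camera axes: x right, y down, z forward; pixel columns grow to the right and rows downward; lengths in m; the calibration is good to about 2 mm. A picture is of the moment at which its call begins: read the wrist's pose just before it. There is no depth.
- manip.job_done(): hands the job in; it is judged then, once.
Trained networks look in the newest picture that a camera, given by its name, has taken for a name from the list of things; names that differ only in an ending like _2 or _b are one class to them, and where a whole thing is asked for, a point or a joint stands for the part that bears it (a point fixed in the world has none). Each returns a list of dicts, best first, with "conf" (0 to 1); they miss things now and then, are a little off and sometimes report something else, mostly with a low value. They report only what shows in the picture. A call takes as long as a camera call.
- manip.find_in(camera, query): "extent" ([left, top, right, bottom] as shares, 0 to 1, of the picture: columns of its width, rows of its height, round what is visible of it).
- manip.trace(camera, query): "pixels" (400x640 bool, what is visible of it) and "extent" ([left, top, right, bottom] as shares, 0 to 1, of the picture: columns of its width, rows of its height, round what is visible of it).
- manip.place_of(camera, query): "location" ([row, column] as shares, 0 to 1, of the picture: columns of its width, rows of its height: a listed point, or the origin of a listed thing).
The state is a dict: "t": time; "joint_positions": joint angles; "dq": joint speeds; "joint_efforts": joint torques, N m; "tool_pos": TCP position; "ee_rot": TCP orientation; "ft_force": force on the tool from outside, world axes, zero at the start; "ft_torque": the same for the moment, N m; "opening": opening from 0.0 (shut) to 1.0 (fully open); "finger_force": force on a finger pad.
Only numpy, scipy, OpenCV 4.12 (cv2) and the standard library are available. Lean on these libraries where they do the work, as an engineer would, in place of code of your own. Each camera call takes 0.05 s, during which the arm holds its last target. There are 200 camera calls.

## Task

The damper lever on the extraction duct has been left a click or two open. With a fingertip, without gripping it, push the red-sleeved lever back until it is fully shut, then push it open again by exactly three clicks, never running past the third, and leave it seated there. Leave the other things on the bench where they stand.

Things in the scene. Friction and masses are not known exactly. Their poses are not given: they have to be found in the camera images.
- extractor: Fume extractor fixed to the bench: 160 x 800 mm plywood plank (x -80..80, y -310..490 mm, 18 thick) with a 100 mm metal duct along y, axis 108 mm up; from -y to +y black flared intake, damper, grey fan, filter (tops at most 206 mm up). Origin on the bench under the damper's spindle; z up, y along the duct towards the fan, x across it, away from the robot.
- damper_lever (a joint): Lever's turn about its vertical spindle, rad. 0: fully shut, lever along the extractor's -x (across the duct, towards the robot). Grows as the lever swings to the extractor's +y (towards the fan, clockwise from above); 1.571: fully open, along the duct. Stops at -0.03 and 1.60. Clicks every 0.262 (15 deg): shut 0, first 0.262, second 0.524, third 0.785, ... to 1.571.
- lever_tab (a point): Top centre of the red sleeve on the upright tab at the lever's free end: 237 mm above the bench, 116 mm from the spindle axis. Sleeve: 22 mm along the lever (105..127 mm from the spindle), 10 mm thick, 41 mm tall (196..237 mm up), on the flat steel lever bar (18 mm wide, top 197 mm up). Turns with the lever: -x points outward along it, +y is the direction of opening.
- pivot (a point): Point on the spindle axis, 199 mm above the bench; turns with the extractor only (same axes). Around it, from -x to +y, lies a quarter-circle steel index plate: radius 98 mm, 181 mm above the bench, with two stop pins at its ends (86 mm out, tops 198 mm up).
- ball_housing (a point): Top of the brass housing, 15 mm across, on the lever 75 mm from the spindle, 207 mm above the bench. Its spring ball rides a brass wavy track on the index plate. Crests lie midway between clicks (0.131, 0.393, 0.654, 0.916 rad). Climbing one takes about 3 to 7 N at the sleeve; past it the lever springs ahead by itself into the next valley and stays there.
- sleeve_shut_side: The half of the red sleeve on the shut side (5 mm thick): its outer face is the one to push to open the damper. Origin on the spindle axis at bench level; turns with the lever.
- sleeve_open_side: The half of the red sleeve on the open (fan) side (5 mm thick): its outer face is the one to push to shut the damper. Origin on the spindle axis at bench level; turns with the lever.
- varnish_tin: Loose steel tin with a blue band, 75 mm across, 83 mm tall, standing on the bench; origin at the centre of its underside. Bystander.
- spray_can: Loose green spray can with a white cap, 55 mm across, 165 mm tall, standing on the bench; origin at the centre of its underside. Bystander.
- tape_roll: Loose yellow tape roll, 90 mm across, 24 mm tall, lying flat on the bench; origin at the centre of its underside. Bystander.
- screwdriver: Loose screwdriver with an orange handle lying on the bench in front of the plank, 200 mm long along its x (handle 26 mm thick on the -x half); origin at mid-length, underside. Bystander.

How it is judged:
On the way, in this order (a step that is already met when the one before it is completed fails the run):
1. the lever has been pushed back to fully shut and rests there (value of joint damper_lever below 0.06 rad and velocity of joint damper_lever between -0.1 and 0.1 rad/s), for 0.2 s.
2. the lever has been opened to the third click (value of joint damper_lever between 0.725 and 0.845 rad), for 0.2 s.
At the end, for the whole second after the job is handed in: The damper lever rests, let go, in the third valley from shut: 0.785 rad (45 degrees) within 0.06 rad (all of step 2 and velocity of joint damper_lever between -0.05 and 0.05 rad/s); the robot touches nothing.
It fails at once if the lever was run past the third click (over the next crest) (value of joint damper_lever above 0.92 rad).
It fails at once if the lever was gripped: the fingers pressed on both faces of the sleeve at once (contact force between the fingers and sleeve_shut_side above 2 N and contact force between the fingers and sleeve_open_side above 2 N).
It fails at once if a tin, can, tape roll or screwdriver was shoved, lifted or knocked over (moved more than 20 mm) (distance of any of varnish_tin, spray_can, tape_roll, screwdriver from where it was at the start of the episode above 0.02 m).
It also fails if it takes over 59 s, if anything falls off the work surface, if the arm or the gripper's body presses on something with over 40 N, if the wrist force passes 120 N, or if a joint passes its speed limit or range.

## Working session

There is one attempt and no reset: what is moved stays moved. The work goes in short steps, Python scripts to look and compute and a tool call to move; the robot and the scene stay as the last step left them, time stands still between calls to the robot, and variables do not carry over. Pictures are saved under pics/ and viewed, at most 10 in all, crops included, and the job is handed in when it is done.

Besides the shell and the picture viewer there is one more tool, called as name(argument=value, ...), one argument or row to a line, values as JSON. step_arm: Moves the arm, as the interface text tells. Its arguments: {"type":"object","properties":{"commands":{"type":"array","items":{"type":"object","properties":{"rotation":{"type":"array","items":{"type":"number"}},"dp":{"type":"array","items":{"type":"number"}},"jaw":{"type":"number"}}}}},"required":["commands"]}

```bash
mkdir -p pics; cat > h.py <<'E'
import numpy as np, cv2
from rig import manip
def ray(c,row,col,o=None):
    h,w=c["img"].shape[:2]
    d=np.array([(col*w-c["cx"])/c["fx"],(row*h-c["cy"])/c["fy"]]); u=d.copy()
    for _ in range(20): u=d/(1+c["k1"]*(u@u))
    v=np.array([u[0],u[1],1.])
    if "R" in c: R=np.array(c["R"]);return -R.T@np.array(c["t"]),R.T@v
    T=np.array(c["tool_from_camera"]);Rt=np.array(o["ee_rot"]);p=np.array(o["tool_pos"])
    return p+Rt@T[:3,3],Rt@T[:3,:3]@v
def atz(c,row,col,z,o=None):
    p,v=ray(c,row,col,o);return p+v*(z-p[2])/v[2]
def tri(rs):
    A=0;b=0
    for p,v in rs:
        v=v/np.linalg.norm(v);M=np.eye(3)-np.outer(v,v);A=A+M;b=b+M@p
    return np.linalg.solve(A,b)
E
python3 - <<'E'
from h import *
np.set_printoptions(precision=4,suppress=True)
o=manip.get_obs();print(o["t"],o["tool_pos"],o["ee_rot"],o["opening"])
C={}
for n in ("side","top"):
    c=manip.get_image(n);C[n]=c;cv2.imwrite(f"pics/{n}0.png",c["img"][:,:,::-1])
    for q,z in (("lever_tab",.237),("pivot",.199),("ball_housing",.207),("extractor",0),("varnish_tin",0),("spray_can",0),("tape_roll",0),("screwdriver",0)):
        for r in manip.place_of(n,q)[:2]:
            print(n,q,round(r["conf"],2),np.array(r["location"])*[400,640],atz(c,*r["location"],z))
E
```

```text
0.0 [ 0.2648 -0.5657  0.2217] [[ 0.9057  0.424  -0.0007]
 [ 0.424  -0.9057  0.0013]
 [-0.0001 -0.0015 -1.    ]] 1.000568343800651
side lever_tab 0.58 [141.4   358.272] [0.4711 0.0665 0.237 ]
side pivot 0.66 [182.6   318.528] [0.5657 0.0055 0.199 ]
side ball_housing 0.92 [160.48  343.424] [0.5055 0.0448 0.207 ]
side extractor 0.71 [222.2   314.624] [0.5755 0.0012 0.    ]
side varnish_tin 0.82 [147.8  262.72] [ 0.3949 -0.1931  0.    ]
side spray_can 0.67 [195.8   390.592] [0.4541 0.1764 0.    ]
side tape_roll 0.55 [269.2   280.192] [ 0.7138 -0.0494  0.    ]
top lever_tab 0.72 [242.8   295.104] [0.4715 0.0763 0.237 ]
top pivot 0.96 [199.68  323.904] [0.5701 0.0137 0.199 ]
top ball_housing 0.73 [225.    310.976] [0.5117 0.0426 0.207 ]
top ball_housing 0.71 [199.8  322.88] [0.569  0.0162 0.207 ]
top extractor 0.93 [203.2  325.12] [0.5807 0.0068 0.    ]
top varnish_tin 0.8 [270.4   399.296] [ 0.4006 -0.1943  0.    ]
top tape_roll 0.76 [154.92  347.584] [ 0.7155 -0.0546  0.    ]
top screwdriver 0.94 [252.32  326.912] [0.4474 0.001  0.    ]
top screwdriver 0.39 [201.   324.48] [0.5867 0.0086 0.    ]
```

View pics/top0.png

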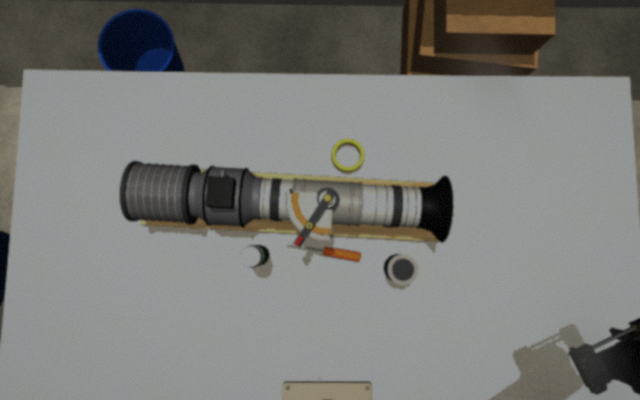

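View pics/side0.png

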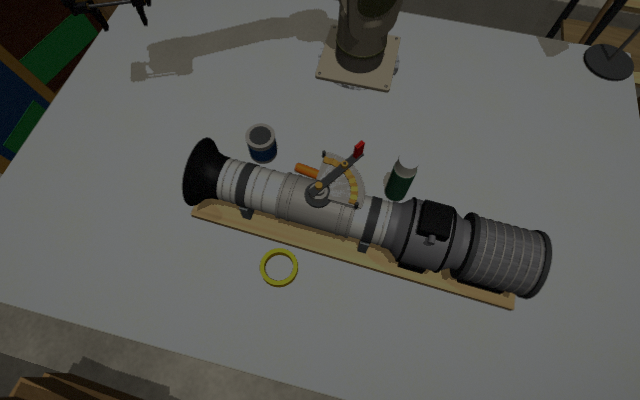

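The top view shows the lever at its tab (297,242), pivot (327,198), about 0.51 rad open, the second click. The side view agrees: red sleeve at (359,148). I'll go above the sleeve's open side with the fingers shut.

step_arm(
  commands=[
    {"dp":[0,0,-0.2],"rotation":[0,0,0],"jaw":1},
    {"dp":[0,0,-0.24],"rotation":[0,0,0],"jaw":1},
    {"dp":[0.12,-0.125,0],"rotation":[0,0,0],"jaw":1},
    {"dp":[0.12,-0.125,0],"rotation":[0,0,0],"jaw":1},
    {"dp":[0.12,-0.125,0],"rotation":[0,0,0],"jaw":1},
    {"dp":[0.12,-0.125,0],"rotation":[0,0,0],"jaw":1},
    {"dp":[0.12,-0.125,0],"rotation":[0,0,0],"jaw":1},
    {"dp":[0.12,-0.125,0],"rotation":[0,0,0],"jaw":1},
  ],
)

```text
t: 1.9
tool_pos: [0.3488, -0.3185, 0.3327]
ee_rot: [[0.906, 0.424, 0.0], [0.424, -0.906, -0.001], [0.0, 0.001, -1.0]]
ft_force: [0.1, -0.0, 0.3]
opening: 0.174
finger_force: 0.0
```

step_arm(
  commands=[
    {"dp":[0.12,-0.125,0],"rotation":[0,0,0],"jaw":1},
    {"dp":[0.12,-0.125,0],"rotation":[0,0,0],"jaw":1},
    {"dp":[0.12,-0.125,0],"rotation":[0,0,0],"jaw":1},
    {"dp":[0.12,-0.125,0],"rotation":[0,0,0],"jaw":1},
    {"dp":[0.12,-0.125,0],"rotation":[0,0,0],"jaw":1},
    {"dp":[0.12,-0.125,0],"rotation":[0,0,0],"jaw":1},
    {"dp":[0.12,-0.125,0],"rotation":[0,0,0],"jaw":1},
    {"dp":[0.12,-0.125,0],"rotation":[0,0,0],"jaw":1},
  ],
)

```text
t: 2.9
tool_pos: [0.4602, 0.0096, 0.3328]
ee_rot: [[0.906, 0.424, 0.001], [0.424, -0.906, -0.0], [0.001, 0.001, -1.0]]
ft_force: [0.1, -0.3, 0.7]
opening: 0.007
finger_force: 0.0
```

step_arm(
  commands=[
    {"dp":[0.12,-0.125,0],"rotation":[0,0,0],"jaw":1},
    {"dp":[0.12,-0.125,0],"rotation":[0,0,0],"jaw":1},
    {"dp":[0,0,0],"rotation":[0,0,-0.036],"jaw":1},
    {"dp":[0,0,0],"rotation":[0,0,-0.036],"jaw":1},
    {"dp":[0,0,0],"rotation":[0,0,-0.036],"jaw":1},
    {"dp":[0,0,0],"rotation":[0,0,-0.036],"jaw":1},
    {"dp":[0,0,0],"rotation":[0,0,-0.036],"jaw":1},
    {"dp":[0,0,0],"rotation":[0,0,0],"jaw":1},
  ],
)

```text
t: 3.9
tool_pos: [0.4877, 0.0903, 0.3326]
ee_rot: [[0.538, 0.843, 0.0], [0.843, -0.538, -0.0], [-0.0, 0.0, -1.0]]
ft_force: [0.7, 0.7, 0.3]
opening: 0.008
finger_force: 0.0
```

```bash
cat > m.py <<'E'
from h import *
import sys
np.set_printoptions(precision=4,suppress=True)
o=manip.get_obs();R=np.array(o["ee_rot"]);print(o["t"],o["tool_pos"],"yaw",np.arctan2(R[1,0],R[0,0]),o["ft_force"],o["opening"],o["joint_positions"])
c=manip.get_image("wrist");cv2.imwrite(f"pics/{sys.argv[1]}.png",c["img"][:,:,::-1])
P={}
for q,z in (("lever_tab",.237),("pivot",.199),("ball_housing",.207),("extractor",0)):
    for r in manip.place_of("wrist",q)[:1]:
        P[q]=atz(c,*r["location"],z,o);print(q,round(r["conf"],2),np.array(r["location"])*[400,640],P[q])
E
python3 m.py w1
```

```text
3.9 [0.4877 0.0903 0.3326] yaw 1.0025840180150194 [0.7047 0.6643 0.3123] 0.007983933069985068 [ 0.4888  0.0585 -0.7879  1.5715  0.0417  1.5287 -0.8682]
lever_tab 0.91 [227.4   322.624] [0.4784 0.069  0.237 ]
pivot 0.88 [215.08  453.376] [0.5746 0.0053 0.199 ]
ball_housing 0.95 [213.    370.688] [0.5147 0.0487 0.207 ]
```

View pics/w1.png

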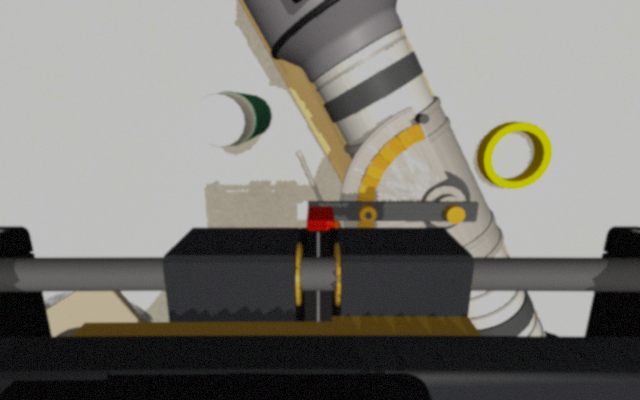

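The lever lies level in the picture (bar at row 211), so the tool is square to it. The sleeve is at (320,218), just shutward of the fingers. I'll move 12 mm to the open side and go down.

step_arm(
  commands=[
    {"dp":[0.048,0,0],"rotation":[0,0,0],"jaw":1},
    {"dp":[0,0,0.1],"rotation":[0,0,0],"jaw":1},
    {"dp":[0,0,0.1],"rotation":[0,0,0],"jaw":1},
    {"dp":[0,0,0.1],"rotation":[0,0,0],"jaw":1},
    {"dp":[0,0,0.1],"rotation":[0,0,0],"jaw":1},
    {"dp":[0,0,0.08],"rotation":[0,0,0],"jaw":1},
    {"dp":[0,0,0],"rotation":[0,0,0],"jaw":1},
    {"dp":[0,0,0],"rotation":[0,0,0],"jaw":1},
  ],
)

```text
t: 5.15
tool_pos: [0.4947, 0.101, 0.2134]
ee_rot: [[0.537, 0.843, 0.001], [0.843, -0.537, 0.0], [0.001, 0.001, -1.0]]
ft_force: [0.5, -0.1, 0.4]
opening: 0.008
finger_force: 0.0
```

step_arm(
  commands=[
    {"dp":[-0.016,0,0],"rotation":[0,0,0],"jaw":1},
    {"dp":[-0.016,0,0],"rotation":[0,0,0],"jaw":1},
    {"dp":[-0.016,0,0],"rotation":[0,0,0],"jaw":1},
    {"dp":[-0.016,0,0],"rotation":[0,0,0],"jaw":1},
    {"dp":[0,0,0],"rotation":[0,0,0],"jaw":1},
    {"dp":[0,0,0],"rotation":[0,0,0],"jaw":1},
    {"dp":[0,0,0],"rotation":[0,0,0],"jaw":1},
    {"dp":[0,0,0],"rotation":[0,0,0],"jaw":1},
  ],
)

```text
t: 6.15
tool_pos: [0.4856, 0.087, 0.2125]
ee_rot: [[0.537, 0.843, -0.0], [0.843, -0.537, 0.0], [0.0, -0.0, -1.0]]
ft_force: [-0.6, 0.5, -0.7]
opening: 0.005
finger_force: 0.0
```

```bash
python3 m.py w2
```

```text
6.15 [0.4856 0.087  0.2125] yaw 1.00348888504875 [-0.646   0.4542 -0.6885] 0.005362384603840928 [ 0.4845  0.11   -0.7935  1.7795  0.0816  1.2857 -0.8963]
lever_tab 0.9 [305.8  322.88] [0.4785 0.0719 0.237 ]
pivot 0.88 [273.    533.568] [0.5738 0.0076 0.199 ]
```

step_arm(
  commands=[
    {"dp":[-0.008,0,0],"rotation":[0,0,0],"jaw":1},
    {"dp":[-0.008,0,0],"rotation":[0,0,0],"jaw":1},
    {"dp":[0,0,0],"rotation":[0,0,0],"jaw":1},
    {"dp":[0,0,0],"rotation":[0,0,0],"jaw":1},
    {"dp":[0,0,0],"rotation":[0,0,0],"jaw":1},
    {"dp":[0,0,0],"rotation":[0,0,0],"jaw":1},
    {"dp":[0,0,0],"rotation":[0,0,0],"jaw":1},
    {"dp":[0,0,0],"rotation":[0,0,0],"jaw":1},
  ],
)

```text
t: 7.4
tool_pos: [0.4834, 0.0837, 0.2126]
ee_rot: [[0.537, 0.843, -0.0], [0.843, -0.537, 0.0], [0.0, -0.0, -1.0]]
ft_force: [1.9, 5.4, -1.1]
opening: 0.006
finger_force: 2.4
```

step_arm(
  commands=[
    {"dp":[-0.008,0,0],"rotation":[0,0,0],"jaw":1},
    {"dp":[0,0,0],"rotation":[0,0,0],"jaw":1},
    {"dp":[0,0,0],"rotation":[0,0,0],"jaw":1},
    {"dp":[0,0,0],"rotation":[0,0,0],"jaw":1},
    {"dp":[0,0,0],"rotation":[0,0,0],"jaw":1},
    {"dp":[0,0,0],"rotation":[0,0,0],"jaw":1},
    {"dp":[0,0,0],"rotation":[0,0,0],"jaw":1},
    {"dp":[0,0,0],"rotation":[0,0,0],"jaw":1},
  ],
)

```text
t: 8.4
tool_pos: [0.4823, 0.082, 0.2126]
ee_rot: [[0.537, 0.843, -0.0], [0.843, -0.537, 0.0], [-0.0, -0.0, -1.0]]
ft_force: [0.7, 5.1, -0.4]
opening: 0.006
finger_force: 2.3
```

step_arm(
  commands=[
    {"dp":[-0.008,0,0],"rotation":[0,0,0],"jaw":1},
    {"dp":[0,0,0],"rotation":[0,0,0],"jaw":1},
    {"dp":[0,0,0],"rotation":[0,0,0],"jaw":1},
    {"dp":[0,0,0],"rotation":[0,0,0],"jaw":1},
    {"dp":[0,0,0],"rotation":[0,0,0],"jaw":1},
    {"dp":[0,0,0],"rotation":[0,0,0],"jaw":1},
    {"dp":[0,0,0],"rotation":[0,0,0],"jaw":1},
    {"dp":[0,0,0],"rotation":[0,0,0],"jaw":1},
  ],
)

```text
t: 9.4
tool_pos: [0.4812, 0.0803, 0.2126]
ee_rot: [[0.537, 0.843, -0.0], [0.843, -0.537, 0.0], [0.0, -0.0, -1.0]]
ft_force: [0.9, 5.8, -1.1]
opening: 0.005
finger_force: 2.5
```

step_arm(
  commands=[
    {"dp":[-0.0186,-0.0024,0],"rotation":[0,0,-0.0127],"jaw":1},
    {"dp":[-0.0186,-0.0024,0],"rotation":[0,0,-0.0127],"jaw":1},
    {"dp":[-0.0186,-0.0024,0],"rotation":[0,0,-0.0127],"jaw":1},
    {"dp":[-0.0186,-0.0024,0],"rotation":[0,0,-0.0127],"jaw":1},
    {"dp":[-0.0186,-0.0024,0],"rotation":[0,0,-0.0127],"jaw":1},
    {"dp":[-0.0186,-0.0024,0],"rotation":[0,0,-0.0127],"jaw":1},
    {"dp":[-0.0186,-0.0024,0],"rotation":[0,0,-0.0127],"jaw":1},
    {"dp":[0,0,0],"rotation":[0,0,0],"jaw":1},
  ],
)

```text
t: 10.4
tool_pos: [0.4639, 0.0524, 0.2127]
ee_rot: [[0.284, 0.959, 0.001], [0.959, -0.284, -0.0], [0.0, 0.001, -1.0]]
ft_force: [4.5, 4.3, -1.5]
opening: 0.007
finger_force: 2.4
```

```bash
python3 m.py w3
```

```text
10.4 [0.4639 0.0524 0.2127] yaw 1.28275601541889 [ 4.4947  4.2568 -1.4635] 0.007172411706890693 [ 0.5601  0.0317 -0.7724  1.841   0.0236  1.2767 -0.5069]
lever_tab 0.85 [302.2   325.312] [0.4628 0.0372 0.237 ]
pivot 0.78 [259.88  537.984] [0.5742 0.0072 0.199 ]
```

View pics/w3.png

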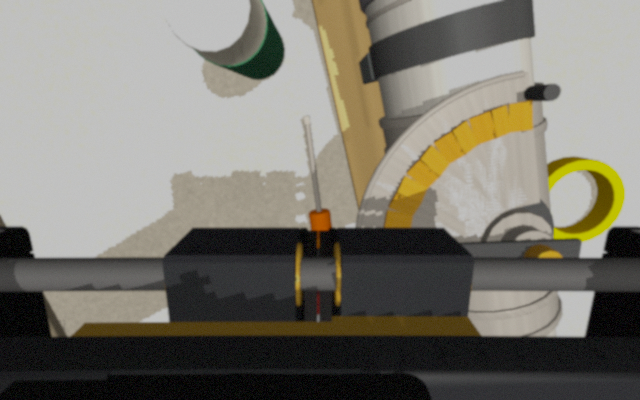

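The spindle sits at (540,255) and the finger is still pressing. My estimate is about 0.2 rad, so I'll go on to shut.

step_arm(
  commands=[
    {"dp":[-0.0186,-0.0024,0],"rotation":[0,0,-0.0127],"jaw":1},
    {"dp":[-0.0186,-0.0024,0],"rotation":[0,0,-0.0127],"jaw":1},
    {"dp":[-0.0186,-0.0024,0],"rotation":[0,0,-0.0127],"jaw":1},
    {"dp":[-0.0186,-0.0024,0],"rotation":[0,0,-0.0127],"jaw":1},
    {"dp":[0,0,0],"rotation":[0,0,0],"jaw":1},
    {"dp":[0,0,0],"rotation":[0,0,0],"jaw":1},
    {"dp":[0,0,0],"rotation":[0,0,0],"jaw":1},
    {"dp":[0,0,0],"rotation":[0,0,0],"jaw":1},
  ],
)

```text
t: 11.65
tool_pos: [0.4569, 0.0352, 0.2125]
ee_rot: [[0.128, 0.992, -0.0], [0.992, -0.128, -0.0], [-0.0, -0.0, -1.0]]
ft_force: [0.2, 0.7, -0.3]
opening: 0.006
finger_force: 0.0
```

step_arm(
  commands=[
    {"dp":[-0.008,0,0],"rotation":[0,0,-0.005],"jaw":1},
    {"dp":[0,0,0],"rotation":[0,0,0],"jaw":1},
    {"dp":[0,0,0],"rotation":[0,0,0],"jaw":1},
    {"dp":[0,0,0],"rotation":[0,0,0],"jaw":1},
    {"dp":[0,0,0],"rotation":[0,0,0],"jaw":1},
    {"dp":[0,0,0],"rotation":[0,0,0],"jaw":1},
    {"dp":[0,0,0],"rotation":[0,0,0],"jaw":1},
    {"dp":[0,0,0],"rotation":[0,0,0],"jaw":1},
  ],
)

```text
t: 12.65
tool_pos: [0.4567, 0.0332, 0.2125]
ee_rot: [[0.113, 0.994, 0.0], [0.994, -0.113, -0.0], [-0.0, 0.0, -1.0]]
ft_force: [0.4, -0.6, -1.0]
opening: 0.006
finger_force: 0.0
```

```bash
python3 m.py w4
```

```text
12.65 [0.4567 0.0332 0.2125] yaw 1.457839772376744 [ 0.4414 -0.6403 -0.9752] 0.005781537353796502 [ 0.59    0.0061 -0.7523  1.8609  0.0044  1.2762 -0.2766]
lever_tab 0.95 [309.   329.28] [0.4597 0.0147 0.237 ]
pivot 0.95 [260.32  542.592] [0.5754 0.0076 0.199 ]
```

The force dropped to zero, so the lever sprang into a valley. I'll rise, cross to the shut side and check by camera.

step_arm(
  commands=[
    {"dp":[0.02,0,0],"rotation":[0,0,0],"jaw":1},
    {"dp":[0,0,-0.12],"rotation":[0,0,0],"jaw":1},
    {"dp":[0,0,-0.12],"rotation":[0,0,0],"jaw":1},
    {"dp":[0,0,-0.06],"rotation":[0,0,-0.013],"jaw":1},
    {"dp":[-0.15,0,0],"rotation":[0,0,-0.013],"jaw":1},
    {"dp":[-0.15,0,0],"rotation":[0,0,0],"jaw":1},
    {"dp":[0,0,0],"rotation":[0,0,0],"jaw":1},
    {"dp":[0,0,0],"rotation":[0,0,0],"jaw":1},
  ],
)

```text
t: 13.9
tool_pos: [0.4535, -0.0358, 0.2876]
ee_rot: [[0.031, 1.0, 0.0], [1.0, -0.031, 0.0], [0.0, 0.0, -1.0]]
ft_force: [0.0, 0.7, -0.4]
opening: 0.004
finger_force: 0.0
```

```bash
python3 m.py w5; python3 - <<'E'
from h import *
for n in ("top","side"):
    c=manip.get_image(n)
    for q,z in (("lever_tab",.237),("pivot",.199),("ball_housing",.207)):
        for r in manip.place_of(n,q)[:1]: print(n,q,round(r["conf"],2),atz(c,*r["location"],z))
E
```

```text
13.9 [ 0.4535 -0.0358  0.2876] yaw 1.5401744829926662 [ 0.0195  0.7378 -0.4341] 0.004098635939479809 [ 0.6696 -0.0511 -0.6557  1.7495 -0.0318  1.4325 -0.0116]
lever_tab 0.73 [136.68  328.128] [0.4611 0.0147 0.237 ]
pivot 0.81 [137.2  487.68] [0.5741 0.0075 0.199 ]
ball_housing 0.82 [136.48  385.984] [0.5013 0.011  0.207 ]
top lever_tab 0.68 [0.45995353 0.01976999 0.237     ]
top pivot 0.63 [0.57151813 0.00713688 0.199     ]
top ball_housing 0.68 [0.50012661 0.00530688 0.207     ]
side lever_tab 0.66 [0.44711466 0.00746684 0.237     ]
side pivot 0.78 [0.57498347 0.01130498 0.199     ]
side ball_housing 0.59 [0.4959932 0.0129439 0.207    ]
```

View pics/w5.png

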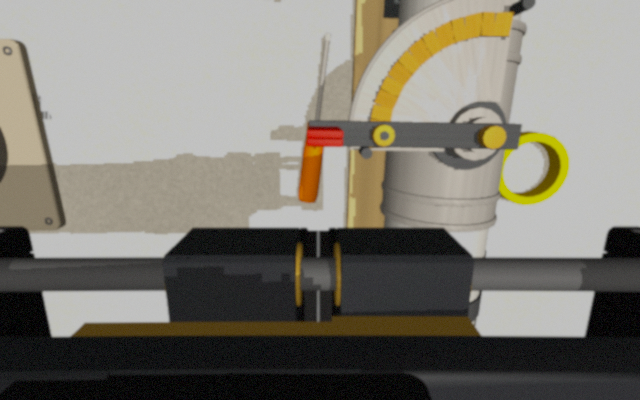

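The lever lies past the track's last step beside the shut stop pin (366,153), tab at (325,136): fully shut. Next, go down on the shut side.

step_arm(
  commands=[
    {"dp":[0.044,0.006,0],"rotation":[0,0,0.008],"jaw":1},
    {"dp":[0,0,0.1],"rotation":[0,0,0],"jaw":1},
    {"dp":[0,0,0.1],"rotation":[0,0,0],"jaw":1},
    {"dp":[0,0,0.1],"rotation":[0,0,0],"jaw":1},
    {"dp":[0.02,0,0],"rotation":[0,0,0],"jaw":1},
    {"dp":[0.02,0,0],"rotation":[0,0,0],"jaw":1},
    {"dp":[0,0,0],"rotation":[0,0,0],"jaw":1},
    {"dp":[0,0,0],"rotation":[0,0,0],"jaw":1},
  ],
)

```text
t: 15.55
tool_pos: [0.4561, -0.0159, 0.2132]
ee_rot: [[0.056, 0.998, 0.001], [0.998, -0.056, -0.0], [-0.0, 0.001, -1.0]]
ft_force: [-0.2, 0.1, -0.5]
opening: 0.004
finger_force: 0.0
```

step_arm(
  commands=[
    {"dp":[0.012,0,0],"rotation":[0,0,0],"jaw":1},
    {"dp":[0,0,0],"rotation":[0,0,0],"jaw":1},
    {"dp":[0,0,0],"rotation":[0,0,0],"jaw":1},
    {"dp":[0,0,0],"rotation":[0,0,0],"jaw":1},
    {"dp":[0,0,0],"rotation":[0,0,0],"jaw":1},
    {"dp":[0,0,0],"rotation":[0,0,0],"jaw":1},
    {"dp":[0,0,0],"rotation":[0,0,0],"jaw":1},
    {"dp":[0,0,0],"rotation":[0,0,0],"jaw":1},
  ],
)

```text
t: 16.55
tool_pos: [0.4559, -0.0128, 0.2126]
ee_rot: [[0.056, 0.998, 0.0], [0.998, -0.056, -0.0], [-0.0, 0.0, -1.0]]
ft_force: [-0.9, -0.6, 0.2]
opening: 0.004
finger_force: 0.0
```

step_arm(
  commands=[
    {"dp":[0.006,0,0],"rotation":[0,0,0],"jaw":1},
    {"dp":[0,0,0],"rotation":[0,0,0],"jaw":1},
    {"dp":[0,0,0],"rotation":[0,0,0],"jaw":1},
    {"dp":[0,0,0],"rotation":[0,0,0],"jaw":1},
    {"dp":[0,0,0],"rotation":[0,0,0],"jaw":1},
    {"dp":[0,0,0],"rotation":[0,0,0],"jaw":1},
    {"dp":[0,0,0],"rotation":[0,0,0],"jaw":1},
    {"dp":[0,0,0],"rotation":[0,0,0],"jaw":1},
  ],
)

```text
t: 17.55
tool_pos: [0.456, -0.0113, 0.2126]
ee_rot: [[0.056, 0.998, 0.0], [0.998, -0.056, -0.0], [-0.0, 0.0, -1.0]]
ft_force: [-0.3, 0.5, -0.1]
opening: 0.006
finger_force: 0.0
```

step_arm(
  commands=[
    {"dp":[0.012,0,0],"rotation":[0,0,0],"jaw":1},
    {"dp":[0.012,0,0],"rotation":[0,0,0],"jaw":1},
    {"dp":[0,0,0],"rotation":[0,0,0],"jaw":1},
    {"dp":[0,0,0],"rotation":[0,0,0],"jaw":1},
    {"dp":[0,0,0],"rotation":[0,0,0],"jaw":1},
    {"dp":[0,0,0],"rotation":[0,0,0],"jaw":1},
    {"dp":[0,0,0],"rotation":[0,0,0],"jaw":1},
    {"dp":[0,0,0],"rotation":[0,0,0],"jaw":1},
  ],
)

```text
t: 18.55
tool_pos: [0.4564, -0.0053, 0.2125]
ee_rot: [[0.056, 0.998, 0.0], [0.998, -0.056, -0.0], [-0.0, 0.0, -1.0]]
ft_force: [0.0, 0.1, -0.3]
opening: 0.004
finger_force: 0.0
```

step_arm(
  commands=[
    {"dp":[0.007,0,0],"rotation":[0,0,0],"jaw":1},
    {"dp":[0,0,0],"rotation":[0,0,0],"jaw":1},
    {"dp":[0,0,0],"rotation":[0,0,0],"jaw":1},
    {"dp":[0,0,0],"rotation":[0,0,0],"jaw":1},
    {"dp":[0,0,0],"rotation":[0,0,0],"jaw":1},
    {"dp":[0,0,0],"rotation":[0,0,0],"jaw":1},
    {"dp":[0,0,0],"rotation":[0,0,0],"jaw":1},
    {"dp":[0,0,0],"rotation":[0,0,0],"jaw":1},
  ],
)

```text
t: 19.55
tool_pos: [0.4565, -0.0036, 0.2125]
ee_rot: [[0.056, 0.998, 0.0], [0.998, -0.056, -0.0], [-0.0, 0.0, -1.0]]
ft_force: [-0.4, -0.2, -0.1]
opening: 0.008
finger_force: 0.0
```

step_arm(
  commands=[
    {"dp":[0.007,0,0],"rotation":[0,0,0],"jaw":1},
    {"dp":[0,0,0],"rotation":[0,0,0],"jaw":1},
    {"dp":[0,0,0],"rotation":[0,0,0],"jaw":1},
    {"dp":[0,0,0],"rotation":[0,0,0],"jaw":1},
    {"dp":[0,0,0],"rotation":[0,0,0],"jaw":1},
    {"dp":[0,0,0],"rotation":[0,0,0],"jaw":1},
    {"dp":[0,0,0],"rotation":[0,0,0],"jaw":1},
    {"dp":[0,0,0],"rotation":[0,0,0],"jaw":1},
  ],
)

```text
t: 20.55
tool_pos: [0.4565, -0.0019, 0.2126]
ee_rot: [[0.056, 0.998, 0.0], [0.998, -0.056, -0.0], [-0.0, 0.0, -1.0]]
ft_force: [-0.0, -1.5, 0.0]
opening: 0.005
finger_force: 1.2
```

Contact with the shut side at TCP y ≈ -2 mm. I'll swing it open along the arc.

step_arm(
  commands=[
    {"dp":[0.0186,-0.0026,0],"rotation":[0,0,0.0127],"jaw":1},
    {"dp":[0.0186,-0.0026,0],"rotation":[0,0,0.0127],"jaw":1},
    {"dp":[0.0186,-0.0026,0],"rotation":[0,0,0.0127],"jaw":1},
    {"dp":[0.0186,-0.0026,0],"rotation":[0,0,0.0127],"jaw":1},
    {"dp":[0.0186,-0.0026,0],"rotation":[0,0,0.0127],"jaw":1},
    {"dp":[0.0186,-0.0026,0],"rotation":[0,0,0.0127],"jaw":1},
    {"dp":[0.0186,-0.0026,0],"rotation":[0,0,0.0127],"jaw":1},
    {"dp":[0,0,0],"rotation":[0,0,0],"jaw":1},
  ],
)

```text
t: 21.55
tool_pos: [0.4577, 0.0307, 0.2126]
ee_rot: [[0.33, 0.944, -0.0], [0.944, -0.33, -0.001], [-0.001, 0.0, -1.0]]
ft_force: [-0.7, -4.0, 1.8]
opening: 0.005
finger_force: 1.9
```

```bash
cat > g.py <<'E'
from h import *
o=manip.get_obs();R=np.array(o["ee_rot"]);d=np.array(o["tool_pos"])[:2]-[.573,.0075]
yaw=np.arctan2(R[1,0],R[0,0]);a=np.arctan2(d[1],-d[0]);a0=np.arctan2(-.0019-.0075,.573-.4565)
t=R[:2,0];print(o["t"],"arc",a-a0,"yawarc",1.5147-yaw,"r",np.linalg.norm(d),"F along t",t@np.array(o["ft_force"])[:2])
E
python3 g.py; python3 m.py w6
```

```text
21.55 arc 0.278740598282894 yawarc 0.2798662587113654 r 0.1175564434427251 F along t -4.027870566382111
21.55 [0.4577 0.0307 0.2126] yaw 1.2348337412886345 [-0.6984 -4.0225  1.8277] 0.0051624159009910865 [ 0.5868  0.0084 -0.745   1.859   0.0065  1.2766 -0.496 ]
lever_tab 0.85 [232.6  324.48] [0.4661 0.0464 0.237 ]
pivot 0.94 [207.8   545.728] [0.5747 0.0082 0.199 ]
ball_housing 0.78 [212.68  409.792] [0.5066 0.0317 0.207 ]
```

step_arm(
  commands=[
    {"dp":[0.0186,-0.0026,0],"rotation":[0,0,0.0127],"jaw":1},
    {"dp":[0.0186,-0.0026,0],"rotation":[0,0,0.0127],"jaw":1},
    {"dp":[0.0186,-0.0026,0],"rotation":[0,0,0.0127],"jaw":1},
    {"dp":[0.0186,-0.0026,0],"rotation":[0,0,0.0127],"jaw":1},
    {"dp":[0.0186,-0.0026,0],"rotation":[0,0,0.0127],"jaw":1},
    {"dp":[0.0186,-0.0026,0],"rotation":[0,0,0.0127],"jaw":1},
    {"dp":[0.0186,-0.0026,0],"rotation":[0,0,0.0127],"jaw":1},
    {"dp":[0,0,0],"rotation":[0,0,0],"jaw":1},
  ],
)

```text
t: 22.8
tool_pos: [0.4678, 0.0623, 0.2125]
ee_rot: [[0.577, 0.817, -0.001], [0.817, -0.577, 0.0], [-0.0, -0.0, -1.0]]
ft_force: [-2.1, -3.3, 1.9]
opening: 0.005
finger_force: 1.7
```

```bash
python3 g.py; python3 m.py w7
```

```text
22.8 arc 0.560559241127853 yawarc 0.558554062353688 r 0.11862646325742159 F along t -3.9109076899636803
22.8 [0.4678 0.0623 0.2125] yaw 0.956145937646312 [-2.1117 -3.2965  1.8572] 0.00473476427845037 [ 0.5382  0.0484 -0.7768  1.8285  0.0352  1.2792 -0.8628]
lever_tab 0.69 [233.48  326.016] [0.4804 0.0745 0.237 ]
ball_housing 0.93 [213.    408.128] [0.5141 0.0502 0.207 ]
extractor 0.45 [209.6   548.416] [ 0.6502 -0.1196  0.    ]
```

View pics/w7.png

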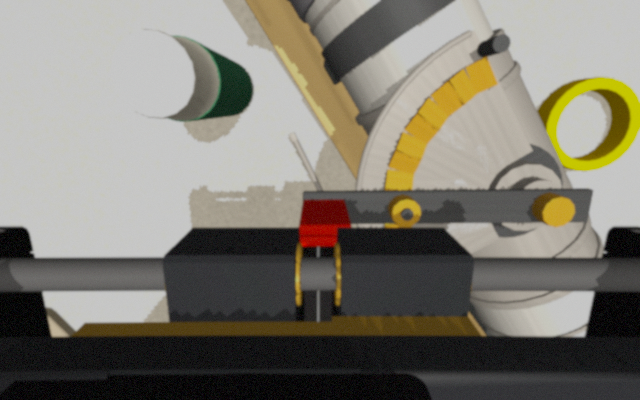

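The bar is square to the tool with the finger on the shut face (sleeve at (325,220)). It is climbing out of the second valley at about 0.56 rad. I'll finish slowly.

step_arm(
  commands=[
    {"dp":[0.0093,-0.0013,0],"rotation":[0,0,0.0064],"jaw":1},
    {"dp":[0.0093,-0.0013,0],"rotation":[0,0,0.0064],"jaw":1},
    {"dp":[0.0093,-0.0013,0],"rotation":[0,0,0.0064],"jaw":1},
    {"dp":[0.0093,-0.0013,0],"rotation":[0,0,0.0064],"jaw":1},
    {"dp":[0,0,0],"rotation":[0,0,0],"jaw":1},
    {"dp":[0,0,0],"rotation":[0,0,0],"jaw":1},
    {"dp":[0,0,0],"rotation":[0,0,0],"jaw":1},
    {"dp":[0,0,0],"rotation":[0,0,0],"jaw":1},
  ],
)

```text
t: 24.05
tool_pos: [0.4724, 0.0703, 0.2125]
ee_rot: [[0.641, 0.768, -0.0], [0.768, -0.641, -0.0], [-0.0, -0.0, -1.0]]
ft_force: [-3.5, -0.7, 1.1]
opening: 0.001
finger_force: 1.4
```

step_arm(
  commands=[
    {"dp":[0.007,-0.001,0],"rotation":[0,0,0.005],"jaw":1},
    {"dp":[0,0,0],"rotation":[0,0,0],"jaw":1},
    {"dp":[0,0,0],"rotation":[0,0,0],"jaw":1},
    {"dp":[0,0,0],"rotation":[0,0,0],"jaw":1},
    {"dp":[0,0,0],"rotation":[0,0,0],"jaw":1},
    {"dp":[0,0,0],"rotation":[0,0,0],"jaw":1},
    {"dp":[0,0,0],"rotation":[0,0,0],"jaw":1},
    {"dp":[0,0,0],"rotation":[0,0,0],"jaw":1},
  ],
)

```text
t: 25.05
tool_pos: [0.4735, 0.0718, 0.2125]
ee_rot: [[0.653, 0.758, 0.0], [0.758, -0.653, -0.0], [0.0, 0.0, -1.0]]
ft_force: [0.4, 0.2, -0.1]
opening: 0.001
finger_force: 0.0
```

```bash
python3 g.py
```

```text
25.05 arc 0.6538971862113392 yawarc 0.6549771978490461 r 0.11847441819462134 F along t 0.4221489886465677
```

The force vanished right at the crest (0.654), so the lever sprang ahead. I'll back off, rise and check.

step_arm(
  commands=[
    {"dp":[-0.04,0,0],"rotation":[0,0,0],"jaw":1},
    {"dp":[-0.04,0,0],"rotation":[0,0,0],"jaw":1},
    {"dp":[0,0,-0.12],"rotation":[0,0,0],"jaw":1},
    {"dp":[0,0,-0.12],"rotation":[0,0,0],"jaw":1},
    {"dp":[0,0,-0.12],"rotation":[0,0,0],"jaw":1},
    {"dp":[-0.1,0,0],"rotation":[0,0,0],"jaw":1},
    {"dp":[0,0,0],"rotation":[0,0,0],"jaw":1},
    {"dp":[0,0,0],"rotation":[0,0,0],"jaw":1},
  ],
)

```text
t: 26.05
tool_pos: [0.444, 0.0376, 0.3025]
ee_rot: [[0.653, 0.757, 0.0], [0.757, -0.653, -0.0], [-0.0, 0.0, -1.0]]
ft_force: [0.0, -0.2, 0.3]
opening: 0.005
finger_force: 0.0
```

```bash
python3 m.py w8
```

```text
26.05 [0.444  0.0376 0.3025] yaw 0.8592200272880831 [ 0.0346 -0.1775  0.2974] 0.004880607203576322 [ 0.5933 -0.0824 -0.7218  1.7396 -0.0544  1.4639 -0.8326]
lever_tab 0.79 [115.32  324.288] [0.4877 0.0825 0.237 ]
pivot 0.72 [115.12  479.808] [0.5738 0.0068 0.199 ]
ball_housing 0.97 [112.8   381.312] [0.5194 0.0563 0.207 ]
```

View pics/w8.png

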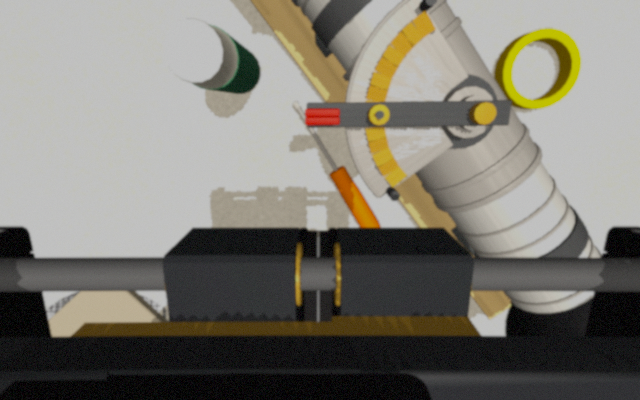

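The bar slopes only about -0.015 in the picture, so the lever is near 0.65 rad: it is resting on the crest, not seated. I'll go back down and push slightly farther, to an arc of 0.70.

step_arm(
  commands=[
    {"dp":[0.08,0,0],"rotation":[0,0,0],"jaw":1},
    {"dp":[0,0,0.12],"rotation":[0,0,0],"jaw":1},
    {"dp":[0,0,0.12],"rotation":[0,0,0],"jaw":1},
    {"dp":[0,0,0.12],"rotation":[0,0,0],"jaw":1},
    {"dp":[0.04,0,0],"rotation":[0,0,0],"jaw":1},
    {"dp":[0.04,0,0],"rotation":[0,0,0],"jaw":1},
    {"dp":[0,0,0],"rotation":[0,0,0],"jaw":1},
    {"dp":[0,0,0],"rotation":[0,0,0],"jaw":1},
  ],
)

```text
t: 27.3
tool_pos: [0.4706, 0.0681, 0.2132]
ee_rot: [[0.652, 0.758, 0.001], [0.758, -0.652, 0.0], [0.001, 0.001, -1.0]]
ft_force: [0.3, -1.0, -0.5]
opening: 0.005
finger_force: 0.0
```

step_arm(
  commands=[
    {"dp":[0.014,0,0],"rotation":[0,0,0.0],"jaw":1},
    {"dp":[0.007,0,0],"rotation":[0,0,0.005],"jaw":1},
    {"dp":[0.007,-0.001,0],"rotation":[0,0,0.005],"jaw":1},
    {"dp":[0,0,0],"rotation":[0,0,0],"jaw":1},
    {"dp":[0,0,0],"rotation":[0,0,0],"jaw":1},
    {"dp":[0,0,0],"rotation":[0,0,0],"jaw":1},
    {"dp":[0,0,0],"rotation":[0,0,0],"jaw":1},
    {"dp":[0,0,0],"rotation":[0,0,0],"jaw":1},
  ],
)

```text
t: 28.3
tool_pos: [0.4746, 0.0734, 0.2126]
ee_rot: [[0.676, 0.737, 0.0], [0.737, -0.676, -0.0], [0.0, 0.0, -1.0]]
ft_force: [-0.5, -0.0, -0.2]
opening: 0.005
finger_force: 0.0
```

```bash
python3 g.py; python3 m.py w9
```

```text
28.3 arc 0.6709507506604364 yawarc 0.6863493223014527 r 0.118441925925963 F along t -0.3542475441448593
28.3 [0.4746 0.0734 0.2126] yaw 0.8283506776985472 [-0.4703 -0.0492 -0.234 ] 0.00528283957197764 [ 0.5209  0.0728 -0.7907  1.8096  0.0541  1.2811 -1.0264]
lever_tab 0.62 [202.48  328.384] [0.4983 0.0932 0.237 ]
pivot 0.62 [207.28  546.816] [0.5735 0.0064 0.199 ]
ball_housing 0.64 [192.92  409.472] [0.526  0.0631 0.207 ]
```

Tab bearing is now 0.857, so θ ≈ 0.79: it sprang ahead. Retreat and confirm.

step_arm(
  commands=[
    {"dp":[-0.04,0,0],"rotation":[0,0,0],"jaw":1},
    {"dp":[-0.04,0,0],"rotation":[0,0,0],"jaw":1},
    {"dp":[0,0,-0.12],"rotation":[0,0,0],"jaw":1},
    {"dp":[0,0,-0.12],"rotation":[0,0,0],"jaw":1},
    {"dp":[0,0,-0.12],"rotation":[0,0,0],"jaw":1},
    {"dp":[-0.1,0,0],"rotation":[0,0,0],"jaw":1},
    {"dp":[0,0,0],"rotation":[0,0,0],"jaw":1},
    {"dp":[0,0,0],"rotation":[0,0,0],"jaw":1},
  ],
)

```text
t: 29.55
tool_pos: [0.4441, 0.0402, 0.3025]
ee_rot: [[0.676, 0.736, 0.0], [0.736, -0.676, -0.0], [-0.0, 0.0, -1.0]]
ft_force: [0.1, -0.4, -0.7]
opening: 0.004
finger_force: 0.0
```

```bash
python3 m.py w10
```

```text
29.55 [0.4441 0.0402 0.3025] yaw 0.8278093788981439 [ 0.0638 -0.4193 -0.6825] 0.0035661614305119746 [ 0.5967 -0.0816 -0.7306  1.7386 -0.0544  1.4638 -0.8695]
lever_tab 0.79 [ 92.92 323.52] [0.4979 0.094  0.237 ]
pivot 0.93 [116.    477.376] [0.5712 0.0061 0.199 ]
ball_housing 0.87 [101.2   383.488] [0.5263 0.0616 0.207 ]
```

View pics/w10.png

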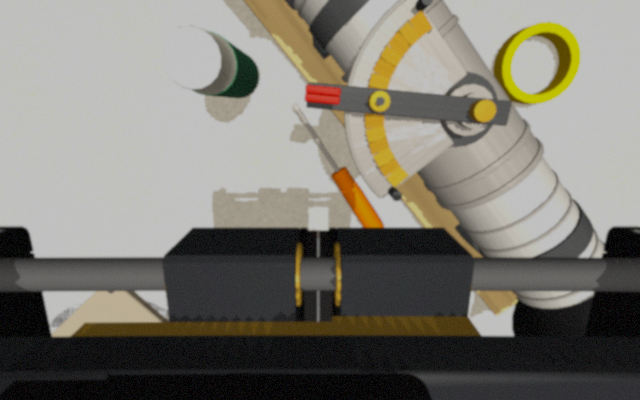

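The bar now slopes about 0.09 from tab (323,95) to spindle (482,111). That puts the lever at about 0.78 rad, in the third valley, with the arm clear.

```bash
python3 -c "
from rig import manip
print(manip.job_done())"
```

```text
the job is handed in; nothing more can be done
None
```

I pushed the lever fully shut, then opened it to the third click; it rests at about 0.78 rad (camera estimate). The arm is clear and I've handed the job in, but it returned no verdict.

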